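Find the balance of a lathe bed bar and set it on the inspection pillar

TASK

The spare lathe bed bar is heavier towards one place that cannot be seen. Slide its lifting knob along it, trying a lift now and then, until the bar hangs level from the knob clear of its cradle; then set it down on top of the narrow pillar under the inspection lamp so that, let go, it stays there balanced and level. Leave the other things on the bench where they are.

Things in the scene. Friction and masses are not known exactly. Their poses are not given: they have to be found in the camera images.
- bar_mid (a point): centre (half-way up) of the loose dark steel bar, 260 long (its x axis), 40 wide (y), 30 high (z up), flat underside, about 0.7 kg. A hidden weight puts its balance point anywhere from 45 mm on the -x side to 65 mm on the +x side of its middle. Hanging free from the knob's roller it slopes by atan(d/0.058), d (m) being the distance along the bar from roller to balance point.
- knob_roller (a point): centre of the knob's black grip roller, 26 across its flat end faces (along the bar's y), 26 in diameter, 60 above the bar's centre, on a 10 mm stem on an aluminium carriage (36 along the bar, 46 across, top 38 above the bar's underside) that slides along the bar. Axes as the bar's. Pinched by its end faces the roller lets the bar tip about it freely, like a pendulum.
- knob (a joint): position of carriage and roller along the bar, m: 0 at its middle, positive to its +x end, -0.10 to 0.10; starts near the -x end. Slides stiffly (about 4 N) and stays where left; with the bar in the cradle, push the pinched roller level along the bar to shift it: the cradle's end stops keep the bar from following.
- cradle_mid (a point): centre of the top face of the fixed wooden cradle board, 310 x 100, 12 high, on which the bar lies lengthwise (x axis) between two end stops 10 mm high (6 mm free at each end). Open at its long sides.
- pillar_top (a point): centre of the flat top, 26 x 26, of the fixed stand's square pillar, 60 above the bench; the bar must balance here. The stand's x axis points away from the robot; its base plate (90 wide, 10 high) runs from 60 mm on the -x to 300 mm on the +x side. A 20 mm mast 270 mm beyond the pillar (+x) carries a boom back over the stand's middle line to the lamp head.
- lamp_edge (a point): middle of the lower near edge of the white lamp head over the pillar: a fixed flat box 75 (x) by 170 (y) by 20, underside 270 above the bench, from 10 mm on the near (-x) side of the pillar's centre to 65 mm beyond. A gripper held upright over the pillar would strike it: lean its body back towards -x by 30 to 45 degrees.

How it is judged:
By the outcome, as a careful person would: the job done as asked, in the order asked, and still so for the second after the job is handed in, with the robot touching nothing.
It also fails if it takes over 72 s, if anything falls off the work surface, if the arm or the gripper's body presses on something with over 40 N, if the wrist force passes 120 N, or if a joint passes its speed limit or range.

ROBOT

A 6-joint arm with a two-finger parallel gripper is mounted at the origin on the work surface. World frame = base frame: x ahead of the robot, y to its left, z up, the work surface at z = 0. Lengths are in mm, angles in rad, forces in N, time in s.
With the tool pointing down it reaches from about 275 to 825 mm from the base axis. Payload 4.9 kg.
Tool frame: the origin (TCP) lies at the very end of the fingers, on their centre line; the grasp point (between the pads) lies 19 mm behind it; z points along the fingers, y is the direction in which the jaws open and shut (so a half turn about z gives the same grasp; the last joint's range is limited). The gripper opens to 85 mm and grips with 20 to 120 N. Pads are 22 mm wide; open, the fingers measure 114 mm over their backs; the gripper's body (76 mm by 85 mm) begins 54 mm behind the grasp point. The pads swing forward as they close: fully open they stand 13 mm farther back than shut.
Start: joints at [1.049, 0.326, -0.193, 1.052, 0, 1.437], TCP at [207.98, 509.179, 231.281] pointing down, gripper open.
Joint ranges: [-2.65, 2.65], [-0.97, 1.79], [-1.3, 1.35], [-1.93, 2.1], [-1.47, 1.37], [-3.14, 3.14]. Speed limits (rad/s): [2.57, 2.57, 3.14, 3.14, 3.14, 3.14].

INTERFACE

Orientations are given as [roll, pitch, yaw] about the fixed x, y, z axes, in that order (R = Rz(yaw) Ry(pitch) Rx(roll)).
In Python, from bench import bot, solve_ik, imaging gives the robot as it stands. Calls block until the motion is done:
- bot.move_ptp(position, orientation): joint-space move of the TCP to a pose.
- bot.movel(position, rot=None, max_speed=150, threshold=None): straight line of the TCP; rot=None keeps the orientation; max_speed is the mean speed in mm/s. With threshold (N) it stops when the force on the tool has changed by that much, and returns True; else False.
- bot.move_j(angles): joint-space move.
- bot.grip(opening, effort=None): opening from 0.0 (shut) to 1.0 (fully open); effort is the grip in N (None keeps the last); returns when the fingers have stopped.
- bot.dwell(seconds).
- solve_ik(position, orientation): joint angles nearest the present ones, or None.
- bot.get_state(): the state.
- imaging.capture(name): name is "side" or "top"; returns the picture (384x512x3 uint8, blue, green, red); there is no depth.
- imaging.camera_model(name): a dict with "K" (3x3 intrinsics, pixels), "position" and "rotation" of the camera in the world. Camera axes: x right, y up, looking along -z (the intrinsics and any distortion apply to the point x, -y, -z); pixel columns grow to the right and rows downward; lengths in mm; the calibration is good to about 2 mm. A picture is of the moment at which its call begins. camera_model takes no time and is no camera call.
A pose or a line that the arm cannot do raises bot.IKError and nothing moves.
- bot.sign_off(): hands the job in, once; it reports no verdict.
The state is a dict: "t": time; "qpos": joint angles; "joint_velocities": joint speeds; "effort": joint torques, N m; "tcp_pos": TCP position; "orientation": TCP orientation; "contact_force": force on the tool from outside, world axes, zero at the start; "wrist_torque": the same for the moment, N m; "opening": opening from 0.0 (shut) to 1.0 (fully open).
Only numpy, scipy, OpenCV 4.12 (cv2) and the standard library are available. Lean on these libraries where they do the work, as an engineer would, in place of code of your own. Each camera call takes 0.05 s, during which the arm holds its last target. There are 200 camera calls.

## Working session

There is one attempt and no reset: what is moved stays moved. The work goes in short steps, each a Python script; the robot and the scene stay as the last script left them, time stands still between calls to the robot, and variables do not carry over. Pictures are saved under pics/ and viewed, on a budget of 10 in all, crops included, one or two more only if the job needs it, and the job is handed in when it is done.

```bash
ls; mkdir -p pics; python3 - <<'E'
from bench import bot, solve_ik, imaging
import cv2
for n in("side","top"):
    cv2.imwrite(f"pics/{n}0.png",imaging.capture(n)); m=imaging.camera_model(n); print(n,m)
s=bot.get_state(); print(s)
E
```

```text
pics
side {'K': array([[447.18986566,   0.        , 254.27260023],
       [  0.        , 447.18986566, 188.38259753],
       [  0.        ,   0.        ,   1.        ]]), 'position': array([ 245.15155543, -497.90254929,  794.17695904]), 'rotation': array([ 0.75269208,  0.00095472, -0.55722722])}
top {'K': array([[436.07550641,   0.        , 250.99146002],
       [  0.        , 436.07550641, 185.03126028],
       [  0.        ,   0.        ,   1.        ]]), 'position': array([ 436.67721009,   -7.24345405, 1004.88718322]), 'rotation': array([ 0.15869105,  0.03925573, -1.59163205])}
{'t': 0.1, 'qpos': array([ 1.04879064e+00,  3.26817266e-01, -1.93485488e-01,  1.05197595e+00,
       -5.96332724e-07,  1.43659924e+00]), 'joint_velocities': array([-6.63306765e-04, -1.24613540e-03,  9.46920257e-04,  3.81730177e-05,
        1.38754301e-03,  3.59945712e-04]), 'effort': array([ 5.23173840e-04, -4.44239080e+01,  2.63038069e+01,  7.91705155e-03,
       -1.67939629e-04,  6.78621575e-06]), 'tcp_pos': array([207.72089098, 508.71758821, 230.60810019]), 'orientation': array([-3.14012352e+00, -1.97743225e-04,  2.75378391e+00]), 'contact_force': array([-0.13044033, -0.12321174,  0.23681005]), 'wrist_torque': array([-0.00520714, -0.01880346, -0.00045096]), 'opening': 1.0014894105164684}
```

View pics/side0.png

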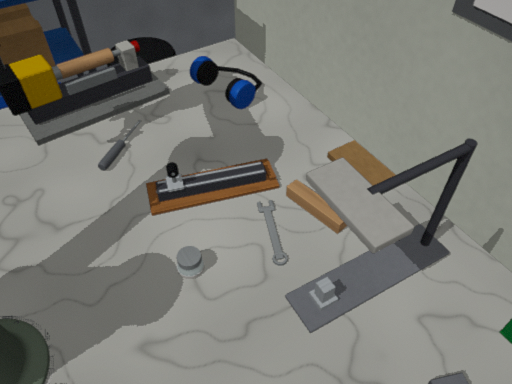

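View pics/top0.png

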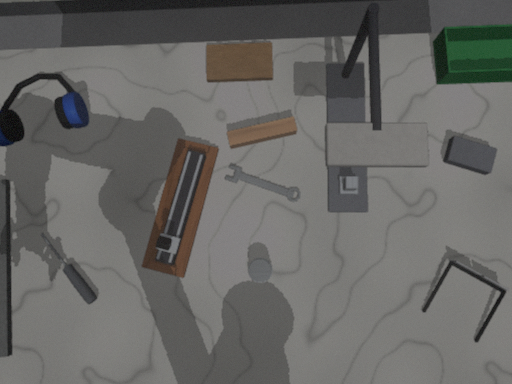

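```bash
cat > h.py <<'E'
import numpy as np, cv2
from scipy.spatial.transform import Rotation as R
from bench import bot, solve_ik, imaging
def cam(n):
    m=imaging.camera_model(n); return m["K"],np.array(m["position"]),R.from_euler("xyz",m["rotation"]).as_matrix()
def ray(n,px):
    K,p,M=cam(n); px=np.atleast_2d(px).astype(float)
    d=np.c_[(px[:,0]-K[0,2])/K[0,0],-(px[:,1]-K[1,2])/K[1,1],-np.ones(len(px))]@M.T
    return p,d
def onz(n,px,z):
    p,d=ray(n,px); return p+d*((z-p[2])/d[:,2])[:,None]
def proj(n,X):
    K,p,M=cam(n); c=(np.atleast_2d(X)-p)@M
    return np.c_[K[0,0]*c[:,0]/-c[:,2]+K[0,2],-K[1,1]*c[:,1]/-c[:,2]+K[1,2]]
def tri(a,b):
    (p,d),(q,e)=ray("side",a),ray("top",b); d,e=d[0],e[0]
    s=np.linalg.lstsq(np.c_[d,-e],q-p,rcond=None)[0]
    A,B=p+d*s[0],q+e*s[1]; return (A+B)/2,np.linalg.norm(A-B)
E
python3 - <<'E'
from h import *
S=cv2.imread("pics/side0.png");T=cv2.imread("pics/top0.png")
def crop(I,x,y,w,h): return cv2.resize(I[y:y+h,x:x+w],(400,300),interpolation=cv2.INTER_CUBIC)
c=np.vstack([np.hstack([crop(T,90,130,200,150),crop(T,310,140,80,60)]),np.hstack([crop(S,140,145,160,120),crop(S,280,255,80,60)])])
c=np.clip(c*1.5,0,255).astype(np.uint8)
cv2.imwrite("pics/c.png",c)
for n,I,(x,y,w,h) in (("top",T,(130,125,100,165)),("side",S,(135,145,155,75))):
    H=cv2.cvtColor(I,cv2.COLOR_BGR2HSV); m=cv2.inRange(H,(0,90,30),(25,255,255)); k=np.zeros_like(m);k[y:y+h,x:x+w]=m[y:y+h,x:x+w]
    pts=np.argwhere(k)[:,::-1]; hull=cv2.convexHull(pts.astype(np.float32))[:,0]
    W=onz(n,hull,12)[:,:2].astype(np.float32); print(n,len(pts),cv2.minAreaRect(W))
E
```

```text
top 2985 ((570.239990234375, 185.76373291015625), (112.1004867553711, 347.1078186035156), 71.58946228027344)
side 1901 ((559.0999145507812, 168.06886291503906), (142.66610717773438, 331.4351806640625), 74.03668975830078)
```

View pics/c.png

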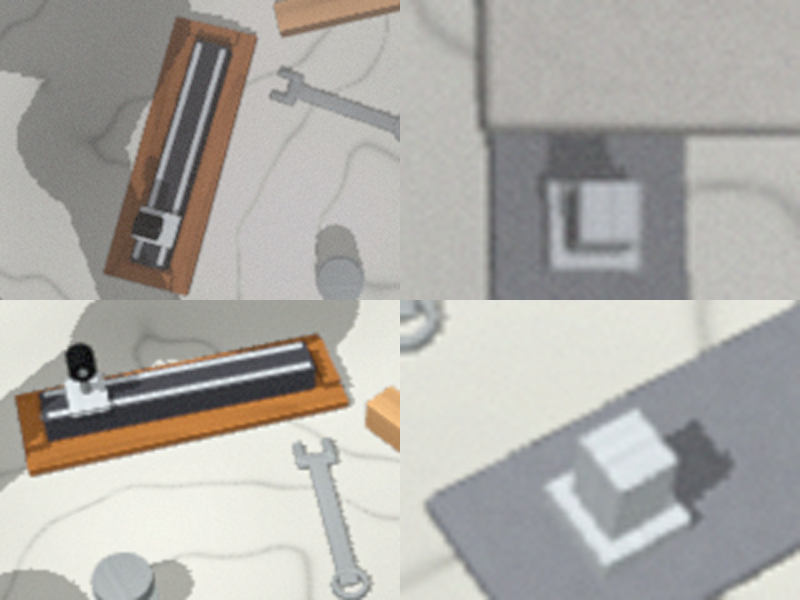

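```bash
python3 - <<'E'
from h import *
np.set_printoptions(precision=1,suppress=True)
C=onz("top",[(179,138.5),(218.5,149),(183.5,277.5),(142,266)],12); print("cradle",C,C.mean(0)); 
for i in range(4): print(np.linalg.norm(C[i]-C[i-1]))
Cs=onz("side",[(140+18*.4,145+95*.4),(140+320*.4,145+35*.4),(140+350*.4,145+105*.4),(140+30*.4,145+173*.4)],12); print(Cs,Cs.mean(0))
B=onz("top",[(195.25,153.25),(164,262.5)],42); print("bar",B,B.mean(0),np.linalg.norm(B[0]-B[1]),np.degrees(np.arctan2(*(B[0]-B[1])[1::-1])))
Bs=onz("side",[(140+308*.4,145+(356-300)*.4),(140+45*.4,145+(407-300)*.4)],42);print("barside",Bs,Bs.mean(0),np.degrees(np.arctan2(*(Bs[0]-Bs[1])[1::-1])))
print("roller",tri((172.4,170.2),(163,242.5)),onz("top",(163,242.5),87),onz("side",(172.4,170.2),87))
print("pillar",tri((325.6,285),(352,182.4)),onz("top",(352,182.4),60),onz("side",(325.6,285),60))
q=onz("top",[(408,140+131*.2)],270); print(q)
print("lamp near edge",onz("top",[(327,166),(428,166)],270), "base near corners",onz("top",[(328.5,211.5),(367,211.5)],10))
E
```

```text
cradle [[712.4 196.3  12. ]
 [684.1 102.9  12. ]
 [390.4 184.4  12. ]
 [417.7 279.   12. ]] [551.1 190.7  12. ]
306.17087450508325
97.64285041944386
304.8410042868126
98.47802729086418
[[421.2 276.9  12. ]
 [716.1 193.   12. ]
 [686.8  95.4  12. ]
 [392.1 179.2  12. ]] [554.  186.1  12. ]
bar [[668.3 152.7  42. ]
 [424.8 221.8  42. ]] [546.6 187.3  42. ] 253.1118021552714 -15.828208124435434
barside [[672.  147.8  42. ]
 [429.6 219.7  42. ]] [550.8 183.7  42. ] -16.50356331325955
roller (array([468.1, 214.1,  83.3]), np.float64(2.3855781988413165)) [[466.9 213.7  87. ]] [[468.1 210.   87. ]]
pillar (array([ 589.6, -194.1,   59.5]), np.float64(2.1414822754912484)) [[ 588.6 -193.5   60. ]] [[ 590.4 -194.7   60. ]]
[[ 580.1 -247.8  270. ]]
lamp near edge [[ 584.3 -111.4  270. ]
 [ 579.4 -281.2  270. ]] base near corners [[ 531.1 -146.6   10. ]
 [ 528.9 -233.2   10. ]]
```

```bash
cat >> h.py <<'E'
YB=np.radians(-16.0); LEAN=np.radians(38)
def pose(g,yaw,a=LEAN,flip=True):
    """TCP position & rpy for grasp point g, bar yaw, body leaning back by a"""
    rpy=[np.pi,a,yaw+np.pi] if flip else [np.pi,-a,yaw]
    rpy[2]=(rpy[2]+np.pi)%(2*np.pi)-np.pi
    z=R.from_euler("xyz",rpy).as_matrix()[:,2]
    return list(np.asarray(g,float)+19*z),rpy
def st(): 
    s=bot.get_state(); print("t %.1f"%s["t"],"tcp",s["tcp_pos"].round(1),"F",s["contact_force"].round(2),"M",s["wrist_torque"].round(2),"op %.3f"%s["opening"]); return s
E
python3 - <<'E'
from h import *
np.set_printoptions(precision=2,suppress=True)
for f in (0,1):
  for a in (0,30,38,45):
    for g,y in (((467.5,212,87),YB),((467.5,212,160),YB),((590,165,87),YB),((590,165,180),YB),((540,0,180),-.2),((530,-194,170),-.03),((590,-194,135),-.03),((500,-194,220),-.03)):
      print(f,a,g,solve_ik(*pose(g,y,np.radians(a),f)))
E
```

```text
0 0 (467.5, 212, 87) [ 0.28  0.43 -0.5   0.63  0.   -2.58]
0 0 (467.5, 212, 160) [ 0.28  0.34 -0.42  0.81  0.   -2.58]
0 0 (590, 165, 87) [ 0.15  0.59 -0.23  0.76  0.   -2.71]
0 0 (590, 165, 180) [ 0.15  0.49 -0.12  0.95  0.   -2.71]
0 0 (540, 0, 180) [-0.14  0.37 -0.33  0.88  0.   -3.08]
0 0 (530, -194, 170) [-0.48  0.42 -0.27  0.88  0.    2.69]
0 0 (590, -194, 135) [-0.44  0.55 -0.15  0.87  0.    2.74]
0 0 (500, -194, 220) [-0.51  0.32 -0.28  0.97  0.    2.66]
0 30 (467.5, 212, 87) [ 0.47  0.32 -0.9  -0.05 -0.35 -2.46]
0 30 (467.5, 212, 160) [ 0.47  0.17 -0.82  0.18 -0.35 -2.46]
0 30 (590, 165, 87) [ 0.27  0.42 -0.72 -0.03 -0.27 -2.65]
0 30 (590, 165, 180) [ 0.27  0.27 -0.63  0.22 -0.27 -2.65]
0 30 (540, 0, 180) [-0.11  0.1  -0.86  0.09 -0.04 -3.07]
0 30 (530, -194, 170) [-0.63  0.17 -0.79  0.17  0.28  2.61]
0 30 (590, -194, 135) [-0.55  0.32 -0.71  0.08  0.25  2.68]
0 30 (500, -194, 220) [-0.67  0.05 -0.77  0.32  0.3   2.57]
0 38 (467.5, 212, 87) [ 0.53  0.35 -0.99 -0.26 -0.46 -2.45]
0 38 (467.5, 212, 160) [ 0.53  0.17 -0.92 -0.02 -0.46 -2.45]
0 38 (590, 165, 87) [ 0.31  0.43 -0.8
[... 1983 characters left out ...]
0, 180) [-0.11  0.08 -1.   -0.17 -0.06  0.07]
1 38 (530, -194, 170) [-0.67  0.16 -0.91 -0.06  0.38 -0.53]
1 38 (590, -194, 135) [-0.59  0.31 -0.84 -0.16  0.33 -0.46]
1 38 (500, -194, 220) [-0.72  0.02 -0.89  0.12  0.4  -0.58]
1 45 (467.5, 212, 87) [ 0.58  0.4  -1.07 -0.48 -0.57  0.69]
1 45 (467.5, 212, 160) [ 0.58  0.2  -1.   -0.21 -0.57  0.69]
1 45 (590, 165, 87) [ 0.34  0.48 -0.92 -0.51 -0.43  0.47]
1 45 (590, 165, 180) [ 0.34  0.26 -0.85 -0.22 -0.43  0.47]
1 45 (540, 0, 180) [-0.1   0.1  -1.12 -0.43 -0.07  0.07]
1 45 (530, -194, 170) [-0.71  0.17 -1.02 -0.28  0.46 -0.52]
1 45 (590, -194, 135) [-0.62  0.33 -0.94 -0.4   0.41 -0.44]
1 45 (500, -194, 220) [-0.77  0.01 -1.   -0.08  0.5  -0.57]
```

```bash
python3 - <<'E'
from h import *
g=np.array([467.8,212,87]); p,o=pose(g,YB); z=R.from_euler("xyz",o).as_matrix()[:,2]
bot.move_ptp(list(np.array(p)-110*z),o); st()
hit=bot.movel(p,max_speed=100,threshold=6); print(hit); st()
a=imaging.capture("side");b=imaging.capture("top")
bot.grip(0.0,effort=40); st()
a2=imaging.capture("side")
f=lambda I,x,y:cv2.resize(I[y:y+120,x:x+160],(400,300),interpolation=cv2.INTER_CUBIC)
cv2.imwrite("pics/g.png",np.vstack([np.hstack([f(a,110,110),f(b,90,170)]),np.hstack([f(a2,110,110),f(imaging.capture("top"),90,170)])]))
E
```

```text
t 1.4 tcp [414.6 228.4 159.3] F [-0.1   0.14  0.31] M [ 0.16  0.52 -0.02] op 0.998
False
t 2.7 tcp [479.  209.   72.3] F [-0.34  0.34  0.95] M [0.17 0.57 0.  ] op 0.999
t 3.3 tcp [479.1 208.7  72.2] F [-2.12  0.61  3.06] M [ 0.07  0.57 -0.17] op 0.296
```

View pics/g.png

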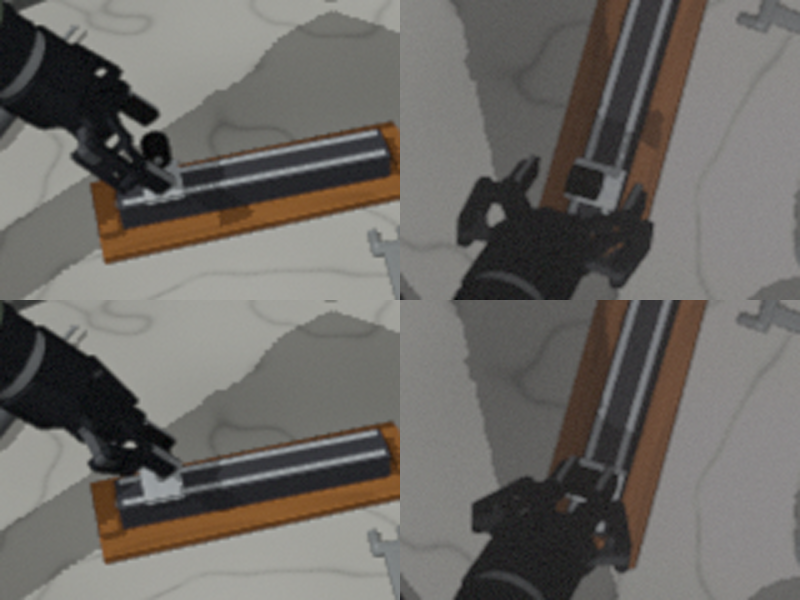

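```bash
cat >> h.py <<'E'
U=np.array([np.cos(YB),np.sin(YB),0])
def rel(d,v=40,thr=None):
    p=bot_target()+np.asarray(d,float); r=bot.movel(list(p),max_speed=v,threshold=thr); np.save("tgt.npy",p); return r
def bot_target():
    import os
    return np.load("tgt.npy")
E
python3 - <<'E'
from h import *
np.save("tgt.npy",pose([467.8,212,87],YB)[0])
rel(96*U,50); st(); bot.dwell(.3); s0=st()
rel([0,0,16],30); bot.dwell(.7); s=st(); print(s["contact_force"]-s0["contact_force"])
a=imaging.capture("side");b=imaging.capture("top")
f=lambda I,x,y:cv2.resize(I[y:y+150,x:x+200],(400,300),interpolation=cv2.INTER_CUBIC)
cv2.imwrite("pics/l1.png",np.hstack([f(a,110,110),f(b,100,130)]))
E
```

```text
t 5.5 tcp [571.1 181.5  72.2] F [-4.16 -2.02  6.14] M [-0.32  0.54 -0.39] op 0.297
t 5.8 tcp [571.2 181.5  72.2] F [-3.47 -3.14  5.48] M [-0.4   0.51 -0.36] op 0.298
t 7.2 tcp [571.3 182.3  88. ] F [-0.69  0.75 -5.56] M [0.42 1.32 0.06] op 0.299
[  2.78270805   3.89192948 -11.03720863]
```

View pics/l1.png

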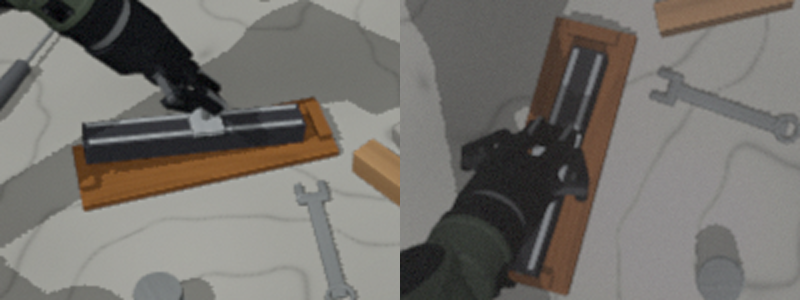

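```bash
cat >> h.py <<'E'
def slope(px,off=-14,c=(550,186),yaw=YB):
    """bar slope (deg, + = +x end up) & length from side-view pixels of the two ends of the near strip"""
    n=np.array([-np.sin(yaw),np.cos(yaw),0]); p,d=ray("side",px)
    c=np.array([*c,0.])+off*n
    X=p+d*((((c-p)@n)/(d@n))[:,None]); v=X[1]-X[0]
    return X.round(1),np.degrees(np.arctan2(v[2],np.hypot(v[0],v[1]))).round(2),np.linalg.norm(v).round(1)
E
python3 - <<'E'
from h import *
print(slope([(158,190.2),(263.2,171.4)])); print(slope([(152.5,183.5),(261.5,171)]))
rel([0,0,34],40); bot.dwell(1.2); st()
a=imaging.capture("side"); bot.dwell(.3);a2=imaging.capture("side");st()
f=lambda I,x,y:cv2.resize(I[y:y+150,x:x+200],(800,600),interpolation=cv2.INTER_CUBIC)
print(np.abs(a.astype(int)-a2).max(2)[110:260,110:310].max())
cv2.imwrite("pics/l2.png",f(a2,110,90))
E
```

```text
(array([[425.2, 207.2,  47.7],
       [665.9, 138.2,  39.7]]), np.float64(-1.83), np.float64(250.5))
(array([[417.1, 209.5,  72.2],
       [661.8, 139.4,  42.3]]), np.float64(-6.72), np.float64(256.3))
t 9.5 tcp [571.3 182.3 122. ] F [-0.67 -0.05 -7.74] M [ 0.37  1.32 -0.01] op 0.295
t 9.9 tcp [571.3 182.3 122. ] F [-0.09 -0.25 -6.71] M [ 0.4   1.35 -0.02] op 0.302
24
```

View pics/l2.png

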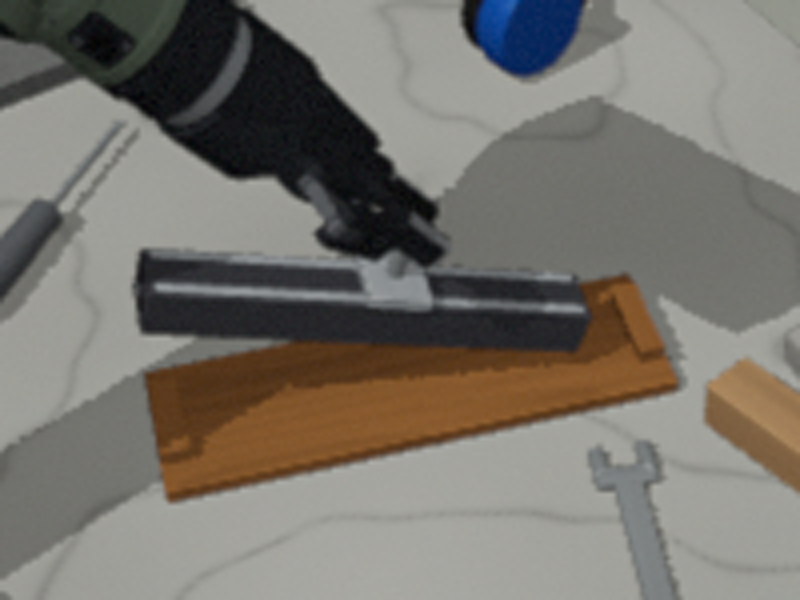

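```bash
python3 - <<'E'
from h import *
print(slope([(148.25,162),(255.5,168)]))
print(slope([(110+143/4,90+332/4),(110+575/4,90+350/4)],off=-20))
S=cv2.imread("pics/side0.png")
print(slope([(140+40*.4,145+138*.4),(140+313*.4,145+88*.4)],off=-20),"init bottom edge")
E
```

```text
(array([[418.9, 209. , 137.9],
       [647.4, 143.5,  56.3]]), np.float64(-18.95), np.float64(251.3))
(array([[407.4, 206.1, 113.4],
       [639.9, 139.4,  31.8]]), np.float64(-18.63), np.float64(255.3))
(array([[414.5, 204. ,  22.8],
       [667.7, 131.4,  14.4]]), np.float64(-1.83), np.float64(263.5)) init bottom edge
```

```bash
python3 - <<'E'
from h import *
rel([0,0,-50],40); st(); rel(17.7*U,30); bot.dwell(.2); st()
rel([0,0,50],40); bot.dwell(1.0); st()
a2=imaging.capture("side")
f=lambda I,x,y:cv2.resize(I[y:y+150,x:x+200],(800,600),interpolation=cv2.INTER_CUBIC)
cv2.imwrite("pics/l3.png",f(a2,110,90))
E
```

```text
t 11.3 tcp [571.5 182.3  72.3] F [-1.03 -1.47 -4.31] M [ 0.2   1.22 -0.12] op 0.294
t 12.2 tcp [588.9 177.5  72.3] F [ 1.94  0.28 -4.55] M [0.37 0.82 0.11] op 0.295
t 14.6 tcp [588.3 177.4 122. ] F [-0.14  0.14 -7.39] M [0.34 1.35 0.04] op 0.297
```

View pics/l3.png

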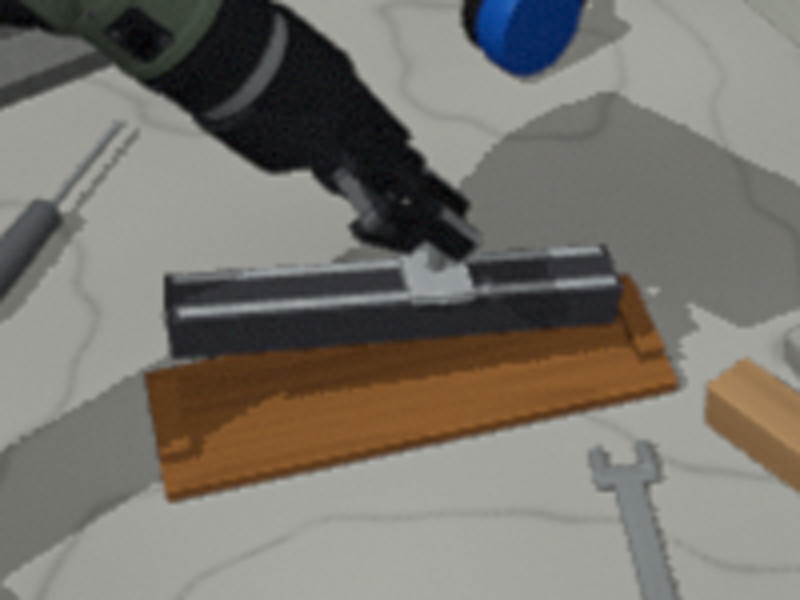

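```bash
python3 - <<'E'
from h import *
print(slope([(110+178/4,90+313/4),(110+615/4,90+282/4)]))
print(slope([(110+172/4,90+357/4),(110+615/4,90+322/4)],off=-20))
E
```

```text
(array([[428.3, 206.3, 116.7],
       [666.7, 138. ,  75.4]]), np.float64(-9.46), np.float64(251.4))
(array([[418.7, 202.8,  90.8],
       [663.7, 132.6,  48.6]]), np.float64(-9.4), np.float64(258.3))
```

```bash
python3 - <<'E'
from h import *
rel([0,0,-48],40); s=st()
for i in range(5):
    rel([0,0,-1],10); s=st()
    if s["contact_force"][2]>2: break
for i in range(8):
    rel(1.5*U,12); s=st(); f=-(s["contact_force"]@U); print("push %.2f"%f)
    if f>3.2: break
E
```

```text
t 16.0 tcp [588.7 177.4  74.4] F [ 0.24  0.46 -6.43] M [ 0.33  1.28 -0.1 ] op 0.295
t 16.3 tcp [588.5 177.6  73.2] F [-0.59 -0.09 -7.19] M [ 0.37  1.28 -0.03] op 0.298
t 16.5 tcp [588.7 177.6  72.3] F [ 0.19 -0.8  -3.64] M [ 0.37  1.13 -0.01] op 0.297
t 16.8 tcp [589.4 177.4  72.3] F [-2.26 -0.73  3.27] M [-0.04  0.57 -0.1 ] op 0.297
t 17.1 tcp [590.8 177.   72.2] F [-3.37  0.01  5.88] M [-0.15  0.55 -0.11] op 0.297
push 3.24
```

```bash
python3 - <<'E'
from h import *
rel([0,0,1],20); rel(7.7*U,20); bot.dwell(.2); st()
rel([0,0,50],40); bot.dwell(1.0); st()
a2=imaging.capture("side")
f=lambda I,x,y:cv2.resize(I[y:y+150,x:x+200],(800,600),interpolation=cv2.INTER_CUBIC)
cv2.imwrite("pics/l4.png",f(a2,110,90))
E
```

```text
t 18.0 tcp [597.6 174.9  72.2] F [-0.77  0.34  1.77] M [ 0.17  0.44 -0.01] op 0.303
t 20.4 tcp [597.2 174.9 122. ] F [-0.4  -0.09 -6.64] M [0.37 1.31 0.03] op 0.297
```

View pics/l4.png

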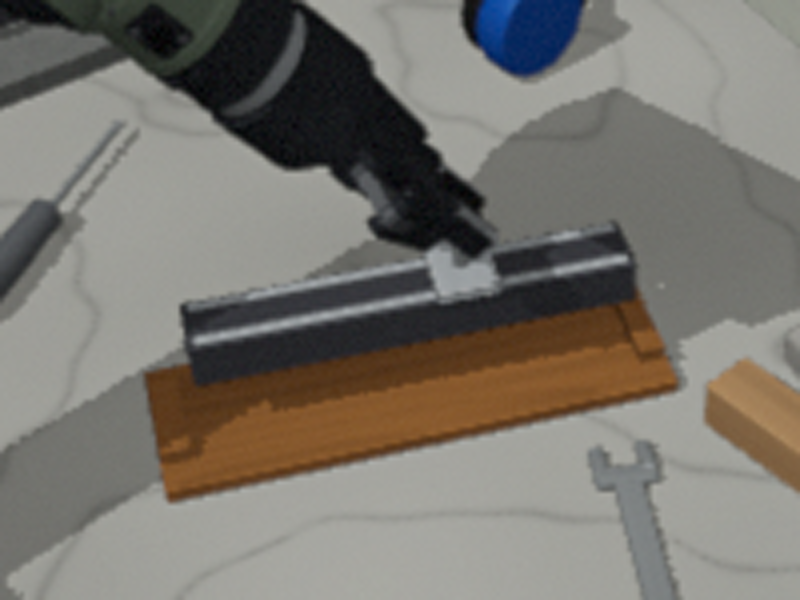

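```bash
python3 - <<'E'
from h import *
print(slope([(110+193/4,90+340/4),(110+630/4,90+259/4)]))
print(slope([(110+197/4,90+383/4),(110+633/4,90+300/4)],off=-20))
# cradle near lower edge as a level reference, z=0 line (same picture)
for c in ((551,190.7),):
    print(slope([(110+170/4,90+500/4),(110+678/4,90+386/4)],off=-50,c=c))
# level bar, predicted bottom edge & strip pixels for the roller held here
n=np.array([-U[1],U[0],0])
E
```

```text
(array([[432.8, 205. ,  94.6],
       [675.2, 135.5,  91.3]]), np.float64(-0.75), np.float64(252.1))
(array([[428.4, 200.1,  67.1],
       [674.1, 129.6,  63.8]]), np.float64(-0.73), np.float64(255.6))
(array([[393.8, 183.8,   3.4],
       [688.2,  99.4,   9.4]]), np.float64(1.13), np.float64(306.3))
```

```bash
python3 - <<'E'
from h import *
for y in (-15,-16,-17): print(y,slope([(158,190.2),(263.2,171.4)],yaw=np.radians(y))[1],slope([(110+193/4,90+340/4),(110+630/4,90+259/4)],yaw=np.radians(y))[1])
T=imaging.capture("top"); T0=cv2.imread("pics/top0.png"); cv2.imwrite("pics/t4raw.png",T); cv2.imwrite("pics/s4raw.png",imaging.capture("side"))
S=cv2.imread("pics/s4raw.png");S0=cv2.imread("pics/side0.png")
f=lambda I,x,y,w=50,h=37.5:np.clip(1.6*cv2.resize(I[y:y+38,x:x+50],(400,304),interpolation=cv2.INTER_CUBIC)[:300],0,255).astype(np.uint8)
cv2.imwrite("pics/t4.png",np.vstack([np.hstack([f(S0,145,175),f(S0,235,155)]),np.hstack([f(S,145,160),f(S,235,140)])]))
E
```

```text
-15 -2.85 -1.71
-16 -1.83 -0.75
-17 -0.8 0.21
```

View pics/t4.png

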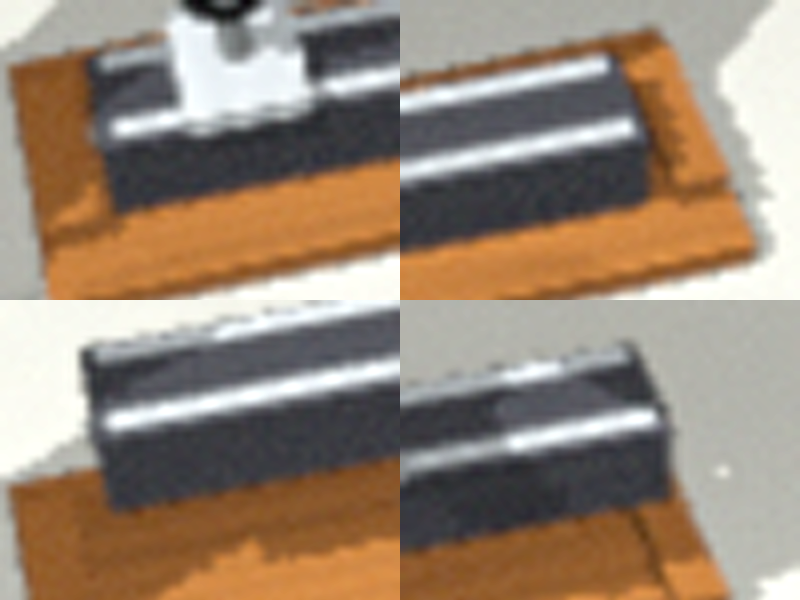

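```bash
python3 - <<'E'
from h import *
for px,o in (([(159.4,191.1),(264.1,170.9)],-14),([(159.6,201.5),(265.6,180.4)],-20),([(158.5,175.25),(266.9,154.4)],-14),([(159.1,186),(268.5,164.4)],-20)): print(slope(px,o))
E
```

```text
(array([[427.7, 206.5,  43.9],
       [668. , 137.6,  40.8]]), np.float64(-0.72), np.float64(250.1))
(array([[421.5, 202. ,  16. ],
       [668.7, 131.2,  13.4]]), np.float64(-0.59), np.float64(257.2))
(array([[433.2, 204.9,  93.7],
       [673.7, 136. ,  92.8]]), np.float64(-0.21), np.float64(250.2))
(array([[427.9, 200.2,  66.4],
       [674.6, 129.5,  65.6]]), np.float64(-0.17), np.float64(256.6))
```

```bash
python3 - <<'E'
from h import *
YP=np.radians(-1.5)
rel([0,0,43],60)
z=R.from_euler("xyz",pose([0,0,0],YB)[1]).as_matrix()[:,2]
for g,v in (([528,-194,180],90),([589.5,-194.1,160],50),([589.5,-194.1,143],30)):
    p,o=pose(g,YP); bot.movel(p,rot=o,max_speed=v); np.save("tgt.npy",p); st()
bot.dwell(.8); st()
S=imaging.capture("side");T=imaging.capture("top"); cv2.imwrite("pics/s5raw.png",S)
f=lambda I,x,y:np.clip(1.5*cv2.resize(I[y:y+225,x:x+150],(400,600),interpolation=cv2.INTER_CUBIC),0,255).astype(np.uint8)
cv2.imwrite("pics/p5.png",np.hstack([np.clip(1.5*cv2.resize(S[170:370,230:430],(500,500),interpolation=cv2.INTER_CUBIC),0,255).astype(np.uint8),np.clip(1.5*cv2.resize(T[50:300,290:420],(260,500),interpolation=cv2.INTER_CUBIC),0,255).astype(np.uint8)]))
E
```

```text
t 25.8 tcp [ 539.7 -194.1  165. ] F [-0.03  0.46 -7.06] M [ 0.04  1.41 -0.07] op 0.296
t 27.2 tcp [ 601.  -194.4  145.1] F [-0.27  0.35 -6.45] M [-0.01  1.44  0.03] op 0.296
t 27.9 tcp [ 601.3 -194.4  128. ] F [-0.37 -0.27 -6.88] M [ 0.02  1.42 -0.02] op 0.298
t 28.7 tcp [ 601.2 -194.4  128. ] F [-0.05 -0.19 -6.82] M [0.09 1.43 0.  ] op 0.300
```

View pics/p5.png

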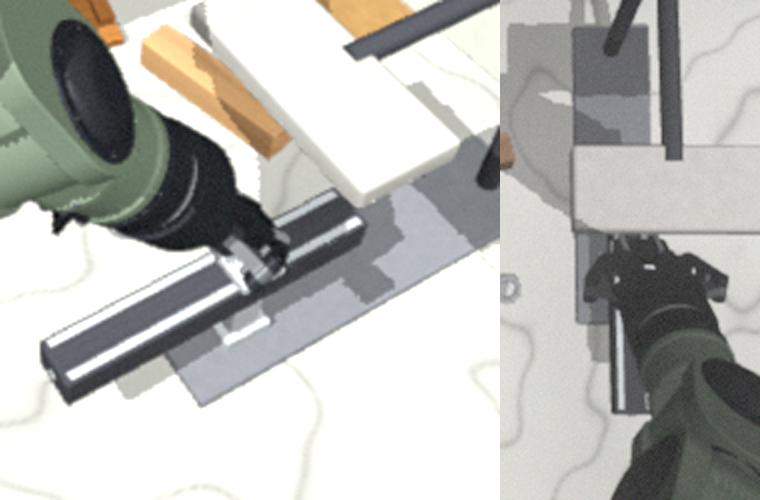

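```bash
python3 - <<'E'
from h import *
# knob along bar in l4
E_,_,_=slope([(158.5,175.25),(266.9,154.4)],-14); C_,_,_=slope([(110+433/4,90+300/4),(110+500/4,90+292/4)],-23)
e=E_@U; c=C_@U; print("knob",c.mean()-e.mean(),"w",c[1]-c[0],"roller-U by tcp",(np.array([597.2,174.9,0])-19*np.sin(LEAN)*U)@U,c.mean())
yp=np.radians(-1.5)
X,s,l=slope([(258,321.2),(374.8,258.8)],-14,(589.5,-194.1),yp); print(X,s,l,"mid",X.mean(0))
print("pillar side, z60:",onz("side",(325.6,285),60))
for y in (-3,0): print(slope([(258,321.2),(374.8,258.8)],-14,(589.5,-194.1),np.radians(y))[1:])
E
```

```text
knob 27.45326156495196 w 38.584564890971876 roller-U by tcp 514.1589432507834 512.4811598830071
[[ 434.8 -204.1   95.4]
 [ 691.  -210.8   87.8]] -1.69 256.4 mid [ 562.9  -207.45   91.6 ]
pillar side, z60: [[ 590.43804138 -194.71813089   60.        ]]
(np.float64(1.79), np.float64(250.3))
(np.float64(-5.16), np.float64(264.0))
```

```bash
python3 - <<'E'
from h import *
print(rel([0,0,-4],15))
for i in range(14):
    rel([0,0,-.6],8); s=st()
    if s["contact_force"][2]>-.3: break
bot.dwell(.4); st()
S=imaging.capture("side");T=imaging.capture("top")
cv2.imwrite("pics/p6.png",np.hstack([np.clip(1.5*cv2.resize(S[170:370,230:430],(500,500),interpolation=cv2.INTER_CUBIC),0,255).astype(np.uint8),np.clip(1.5*cv2.resize(T[50:300,290:420],(260,500),interpolation=cv2.INTER_CUBIC),0,255).astype(np.uint8)]))
E
```

```text
False
t 29.5 tcp [ 601.2 -194.4  123.4] F [ 0.87  0.29 -7.21] M [0.04 1.42 0.08] op 0.297
t 29.7 tcp [ 601.2 -194.4  122.8] F [-1.33 -0.54 -6.58] M [-0.02  1.42 -0.03] op 0.299
t 30.0 tcp [ 601.1 -194.4  122.1] F [-0.6  -1.16 -6.7 ] M [ 0.02  1.43 -0.03] op 0.300
t 30.2 tcp [ 601.2 -194.4  121.5] F [ 0.12 -0.09 -6.76] M [ 0.04  1.41 -0.03] op 0.298
t 30.5 tcp [ 601.2 -194.4  121. ] F [-0.15  0.23 -6.79] M [ 0.08  1.42 -0.03] op 0.297
t 30.7 tcp [ 601.2 -194.4  120.4] F [ 0.58  0.02 -5.96] M [0.04 1.4  0.03] op 0.297
t 31.0 tcp [ 601.6 -194.5  120.3] F [ 0.67  0.48 -3.69] M [0.17 1.13 0.07] op 0.301
t 31.2 tcp [ 602.1 -194.6  120.3] F [-0.95  1.59  1.99] M [0.31 0.64 0.18] op 0.297
t 31.6 tcp [ 602.  -194.6  120.2] F [-1.38  1.94  5.6 ] M [0.39 0.13 0.24] op 0.295
```

```bash
python3 - <<'E'
from h import *
rel([0,0,.6],8); bot.dwell(.3); st()
bot.grip(0.36); st(); bot.grip(0.75); st()
z=R.from_euler("xyz",pose([0,0,0],np.radians(-1.5))[1]).as_matrix()[:,2]
S0=imaging.capture("side")
rel(-60*z,60); rel([-120,0,60],100); bot.dwell(.5); st()
S=imaging.capture("side");T=imaging.capture("top")
cv2.imwrite("pics/p7.png",np.hstack([np.clip(1.5*cv2.resize(S[170:370,230:430],(500,500),interpolation=cv2.INTER_CUBIC),0,255).astype(np.uint8),np.clip(1.5*cv2.resize(T[50:300,290:420],(260,500),interpolation=cv2.INTER_CUBIC),0,255).astype(np.uint8)]))
E
```

```text
t 32.3 tcp [ 601.5 -194.5  120.2] F [-0.79  1.94  5.73] M [0.34 0.19 0.2 ] op 0.299
t 32.5 tcp [ 600.5 -194.4  119. ] F [-0.21  0.31 -0.76] M [ 0.05  0.61 -0.  ] op 0.360
t 32.9 tcp [ 601.2 -194.4  119.8] F [-0.6   0.07 -0.13] M [ 0.08  0.59 -0.06] op 0.747
t 36.1 tcp [ 444.3 -193.4  227.1] F [0.08 0.07 0.41] M [-0.01  0.64  0.02] op 0.748
```

View pics/p7.png

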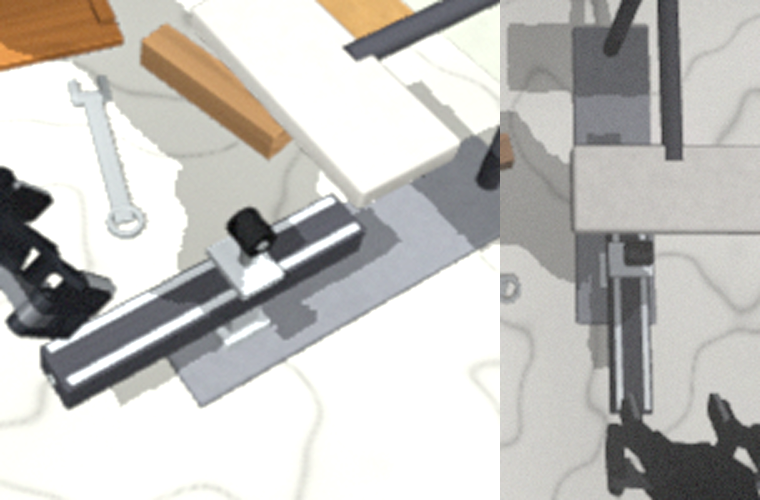

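```bash
python3 - <<'E'
from h import *
rel([-40,0,60],80); bot.dwell(.3)
a=imaging.capture("side"); bot.dwell(1.5); b=imaging.capture("side")
d=cv2.absdiff(cv2.GaussianBlur(a,(0,0),1),cv2.GaussianBlur(b,(0,0),1))[200:340,290:400]; print("diff",d.max(),d.mean()); st()
px=[(258,170+380/2.5),(374,170+228/2.5)]
for y in (-1.5,-2.5): print(slope(px,-14,(589.5,-194.1),np.radians(y)))
p=np.array([(230+250/2.5,170+231/2.5)]); print("roller side z135",onz("side",p,135),"pillar",onz("side",(325.6,285),60), "roller top", onz("top",(290+138/2,50+252/2),135))
if d.max()<25: bot.sign_off(); print("signed")
E
```

```text
diff 11 0.29393939393939394
t 39.2 tcp [ 404.3 -193.4  287.1] F [-1.39 -0.38 -0.73] M [-0.01  0.6   0.01] op 0.753
(array([[ 434.8, -204.1,   92.5],
       [ 691.1, -210.8,   79.7]]), np.float64(-2.85), np.float64(256.7))
(array([[ 436.5, -201.4,   86.2],
       [ 688.5, -212.4,   83.9]]), np.float64(-0.53), np.float64(252.2))
roller side z135 [[ 589.66459081 -194.14661524  135.        ]] pillar [[ 590.43804138 -194.71813089   60.        ]] roller top [[ 589.16042384 -193.41038141  135.        ]]
the job is handed in; nothing more can be done
signed
```

The bar is balanced on the pillar under the lamp with the gripper well clear, and I handed the job in at about 39 s of the 72 s allowed.

**Finding the balance point:** I pinched the knob with the gripper leaned back 38° and slid it along the bar, lifting to check each time. The bar hung at about 17°, then about 8°, then within about 0.5° of level, compared with the bar lying level in the cradle. By the camera, the knob ended about 27 mm on the +x side of the bar's middle. The second slide only moved the knob about 10 of the 18 mm I asked for, because the bar was still tilted and moved along with it. I landed the bar flat and slid the knob again to correct this.

**Placing it:** I carried the bar over, lowered it until the pillar took its weight, let go and backed the gripper away.

**Last checks:**
- **Position:** in both views the roller was within about 1.5 mm of the pillar's centre.
- **Steadiness:** two pictures taken about 1.5 s apart after release showed no movement.
- **Slope:** the last measurement disagreed with itself. It gave −0.5° or −2.9° depending on whether I took the bar's heading as −2.5° or −1.5°. The apparent bar length fits −2.5° better, so I judged it level.
- **Other things on the bench:** I did not move them on purpose, and those in the last close-up look undisturbed. I made no separate check of the rest.

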